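# Put the fallen spray can away and close up the tray

### The job

Pick up the blue spray can that has fallen over on the bench and stand it upright, cap up, in the empty bay of the pulled-out green tray. Then push the tray fully home into its rack, and only then swing the red retaining bar down across the tray's front. Do not drop the can, tip over the tin in the tray or disturb the other things on the bench.

Things in the scene. Friction and masses are not known exactly. Their poses are not given: they have to be found in the camera images.
- can: blue spray can with a white paper band and a yellow cap, lying on its side on the bench to the left or right of the tray. 160 mm long: blue body 56 mm in diameter for the lower 125 mm, yellow cap 44 mm in diameter for the top 35 mm. Origin at mid-length on its axis (80 mm from either end, 28 mm above the bench while lying); its z axis points from the foot to the cap. About 0.28 kg
- rack: fixed grey steel rack, 300 mm wide (y), 230 mm deep (x), 223 mm high, with three narrow slats across its open top, 215 mm above the bench; the front slat lies level with the front face. Origin: bench level, middle of the front face; x points into the rack, y to the side of the red bar's pivot, z up
- tray (a joint): how far the green tray is pulled out of the rack towards the robot (m); 0 = fully home, its front level with the rack's front. About 3 N slides it
- tray_front (a point): outer face of the green tray's front wall, middle of its width, 50 mm above the bench; axes as the rack's; it moves along the rack's x. Tray 264 mm wide, 205 deep; front wall 8 mm thick, top 80 mm above the bench; other walls 5 mm thick, tops at 62 mm. A cardboard divider (top at 54 mm) parts it into two bays 125 mm wide, 192 deep
- bay (a point): centre of the empty bay, on the tray floor (18 mm above the bench); it is the bay on the rack's -y side, moves with the tray, axes as the rack's. It lies 95 mm behind the front wall's outer face and 65 mm from the middle of the tray. A can standing there has its origin 80 mm above this point
- tin: round steel tin with a red band, 72 mm in diameter, 98 mm high, standing in the other bay; origin at the centre of its underside, z up
- bar (a joint): angle of the red retaining bar (rad): 0 = level across the tray's front, 1.5 = nearly upright. It turns about the rack's x axis at bar_pivot and stays where it is left (about 2 N at the knob moves it)
- bar_knob (a point): middle of the free length of the black round knob at the bar's end: a cylinder 18 mm in diameter, 52 mm long, standing out from the bar towards the robot along the rack's -x; the point is 28 mm in front of the bar and 20 mm from the knob's outer end. The knob keeps pointing along the rack's -x while the bar turns
- bar_pivot (a point): pivot of the red bar, 22 mm in front of the rack's face at its +y end, 62 mm above the bench; the knob's axis circles it at 150 mm. With the bar down the knob lies 150 mm towards the rack's -y from here, at this height
- carton: bystander: cardboard carton with a green band, 120 x 80 x 60 mm; origin under its centre
- screwdriver: bystander: screwdriver with a red handle, 200 mm long, lying on the bench between robot and tray; origin under its middle, x along it
- wrench: bystander: steel wrench, 190 mm long, lying on the bench between robot and tray; origin under its middle, x along it
- jar: bystander: amber jar with a black cap, 68 mm in diameter, 110 mm high; origin under its centre
- tape: bystander: grey ring (tape core), 100 mm in diameter, 45 mm high, lying flat; origin under its centre

How it is judged:
By the outcome, as a careful person would: the job done as asked, in the order asked, and still so for the second after the job is handed in, with the robot touching nothing.
It also fails if it takes over 72 s, if anything falls off the work surface, if the arm or the gripper's body presses on something with over 40 N, if the wrist force passes 120 N, or if a joint passes its speed limit or range.

### The arm

A 6-joint arm with a two-finger parallel gripper is mounted at the origin on the work surface. World frame = base frame: x ahead of the robot, y to its left, z up, the work surface at z = 0. Lengths are in m, angles in rad, forces in N, time in s.
With the tool pointing down it reaches from about 0.325 to 0.75 m from the base axis. Payload 7.6 kg.
Tool frame: the origin (TCP) lies midway between the tips of the shut fingers; the grasp point (between the pads) lies 19 mm behind it (grip_point_offset is the z of the grasp point in the tool frame, in m); z points along the fingers, y is the line along which they close (so a half turn about z gives the same grasp; the last joint's range is limited). The gripper opens to 85 mm and grips with 20 to 120 N. Pads are 22 mm wide; open, the fingers measure 114 mm over their backs; the gripper's body (76 mm by 85 mm) begins 54 mm behind the grasp point. The pads swing forward as they close: fully open they stand 13 mm farther back than shut.
Start: joints at [-1.19, 0.052, 1.401, -0, 1.689, -0.07], TCP at [0.229, -0.473, 0.231] pointing down, gripper open.
Joint ranges: [-2.9, 2.9], [-0.91, 2.17], [0.12, 2.37], [-1.06, 4.2], [0.26, 2.73], [-2.93, 2.93]. Speed limits (rad/s): [2.57, 2.57, 3.01, 3.14, 3.14, 3.14].

### API

Orientations are given as a unit quaternion [x, y, z, w].
In Python, from workcell import read_state, read_camera, finish_job, boxes_of, grip_point_offset gives the robot as it stands.
- The arm moves only by the tool carry_out, never from a script. Its argument "increments" is a list of rows, each a list of 3 entries, a list of its own where there are three numbers: the closure, from -1 (fully open) to 1 (shut), then the shift along the tool's x, y, z as a fraction of full scale, then the turn about the tool's z as a fraction of full scale. A call has 1 to 20 rows; each row is the pose to reach, as a shift and turn from the pose commanded when the call began, along the tool's axes at that moment; what a row does not reach only later rows make up. Full scale, the value 1, is 0.4 m for a shift and 30 degrees for a turn. A row lasts 1/12 s, in which the tool goes at most 41.7 mm and 7.16 degrees, less where a joint would pass 70% of its speed; a pose out of reach is approached as far as the arm can. A call with a number of a shift or a turn outside -1 to 1 is refused whole. A call with a gripper value outside its range is refused whole. The fingers move at their own pace and stop on an object; the grip force is fixed at half the most. Time passes only in rows, so rows that repeat a pose let the fingers close. It gives the time, the measured TCP pose, the force, the opening and the grip force at its end, in the units of the state.
- read_state(): the state, without advancing time (a new reading comes with each control period).
- read_camera(name): name is "side" or "top"; returns a dict with "img" (400x640x3 uint8, red, green, blue), "depth" (400x640 float32, m along the optical axis (not along the pixel's ray), 0 where there is no reading), "mtx" (3x3 intrinsics, pixels), "k1" (the pictures are not rectified: a ray, as slopes to the right and down, at radius r is drawn at 1 + k1 r^2 times it, then the intrinsics apply), "eye" and "attitude" of the camera in the world. Camera axes: x right, y down, z forward; pixel columns grow to the right and rows downward; lengths in m; the calibration is good to about 2 mm. A picture is of the moment at which its call begins.
- finish_job(): hands the job in; it is judged then, once.
Trained networks look in the newest picture that a camera, given by its name, has taken for a name from the list of things; names that differ only in an ending like _2 or _b are one class to them, and where a whole thing is asked for, a point or a joint stands for the part that bears it (a point fixed in the world has none). Each returns a list of dicts, best first, with "score" (0 to 1); they miss things now and then, are a little off and sometimes report something else, mostly with a low value. They report only what shows in the picture. A call takes as long as a camera call.
- boxes_of(label, camera): "rect" ([left, top, right, bottom] in pixels, round what is visible of it).
The state is a dict: "clock": time; "q": joint angles; "qd": joint speeds; "effort": joint torques, N m; "tcp_pos": TCP position; "tcp_rot": TCP orientation; "ft_force": force on the tool from outside, world axes, zero at the start; "torque": the same for the moment, N m; "width": opening from 0.0 (shut) to 1.0 (fully open); "grip_force": force on a finger pad.
Only numpy, scipy, OpenCV 4.12 (cv2) and the standard library are available. Lean on these libraries where they do the work, as an engineer would, in place of code of your own. Each camera call takes 0.05 s, during which the arm holds its last target. There are 200 camera calls.

## Working session

There is one attempt and no reset: what is moved stays moved. The work goes in short steps, Python scripts to look and compute and a tool call to move; the robot and the scene stay as the last step left them, time stands still between calls to the robot, and variables do not carry over. Pictures are saved under pics/ and viewed, at most 10 in all, crops included, and the job is handed in when it is done.

Besides the shell and the picture viewer there is one more tool, called by a JSON object that holds its "fn" and its "kwargs", one argument or row to a line. carry_out: Moves the arm, as the interface text tells. Its arguments: {"type":"object","properties":{"increments":{"type":"array","items":{"type":"array"}}},"required":["increments"]}

```bash
ls; mkdir -p pics; python3 - <<'E'
from workcell import *
import cv2
s=read_state(); print(s); print(grip_point_offset)
for n in("side","top"):
    c=read_camera(n); cv2.imwrite(f"pics/{n}0.png",c["img"][:,:,::-1]); print(n,c["mtx"],c["k1"],c["eye"],c["attitude"])
    for l in ["can","rack","tray","tin","bar","bar_knob","carton","screwdriver","wrench","jar","tape"]:
        print(l,[(round(b["score"],2),[int(v) for v in b["rect"]]) for b in boxes_of(l,n)[:2]])
E
```

```text
pics
{'clock': 0.0, 'q': array([-1.19030491e+00,  5.28355337e-02,  1.40176655e+00,  3.78282083e-05,
        1.68861931e+00, -7.03079561e-02]), 'qd': array([ 0.00095503, -0.00023343, -0.00201871,  0.00063589, -0.00109835,
       -0.000438  ]), 'effort': array([-1.70518349e-03, -3.81665075e+01, -3.60195708e+01, -1.48350355e-04,
        6.06100570e-03,  1.91492705e-05]), 'tcp_pos': array([ 0.22864249, -0.47224267,  0.23045197]), 'tcp_rot': array([ 9.74704040e-01,  2.23498035e-01, -1.07237193e-04, -8.07498223e-04]), 'ft_force': array([-0.17255184,  0.44693238, -0.07212673]), 'torque': array([-0.01267391, -0.01139145,  0.0034799 ]), 'grip_force': 0.0, 'width': 1.001700873835886}
-0.0187
side [[511.30815814   0.         319.02296067]
 [  0.         511.30815814 199.66058235]
 [  0.           0.           1.        ]] -0.03057499603529889 [0.34347289 0.78081393 0.94077502] [-0.138244    0.91712535 -0.37067794  0.04865759]
can [(0.95, [370, 132, 432, 156]), (0.18, [266, 157, 370, 265])]
rack [(0.58, [159, 86, 364, 268]), (0.37, [291, 98, 315, 141])]
tray [(0.87, [267, 156, 369, 268])]
tin [(
[... 445 characters left out ...]
35923795 203.59721019]
 [  0.           0.           1.        ]] -0.054155807656454925 [ 0.38399484 -0.01617134  1.24763014] [-0.69767421  0.71126549 -0.06127175  0.05998223]
can [(0.92, [405, 234, 442, 288]), (0.19, [273, 168, 364, 241])]
rack [(0.64, [255, 83, 373, 242]), (0.64, [268, 169, 361, 243])]
tray [(0.76, [269, 166, 363, 242]), (0.41, [396, 146, 423, 177])]
tin [(0.74, [285, 178, 306, 207])]
bar [(0.46, [265, 179, 285, 202])]
bar_knob [(0.76, [268, 180, 283, 203])]
carton [(0.84, [164, 216, 198, 266]), (0.74, [285, 175, 305, 208])]
screwdriver [(0.91, [334, 275, 396, 291])]
wrench [(0.8, [239, 278, 299, 295])]
jar [(0.92, [399, 147, 424, 174])]
tape [(0.68, [184, 148, 223, 182])]
```

View pics/side0.png

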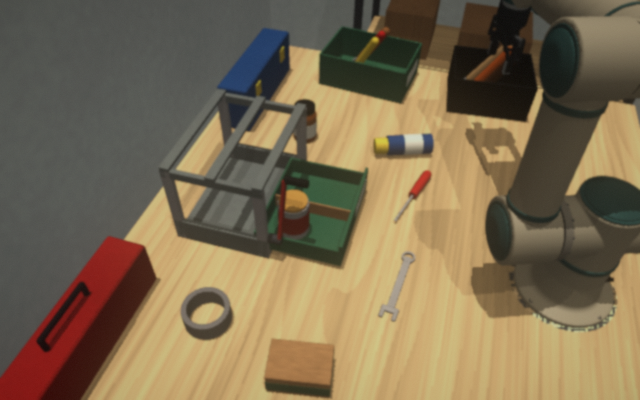

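View pics/top0.png

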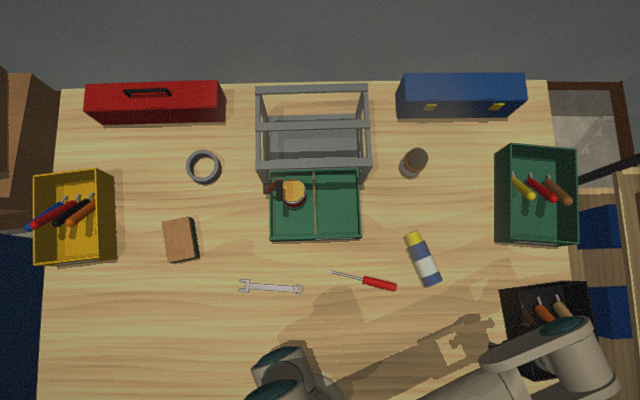

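The side view shows the rack at (240,170), the tray with the tin at (295,212), the can at (403,144) and the red bar up at (283,205). The top view shows the can at (423,260) with its cap towards the rack, the tray at (315,205) with its right-hand bay empty, and the bar pivot at the left.

```bash
cat > h.py <<'E'
from workcell import *
import numpy as np, cv2
from scipy.spatial.transform import Rotation as R
def cloud(n):
    c=read_camera(n); K=c["mtx"]; D=np.array([c["k1"],0,0,0,0.])
    v,u=np.mgrid[0:400,0:640]; p=np.stack([u,v],-1).reshape(-1,1,2).astype(float)
    s=cv2.undistortPoints(p,K,D).reshape(400,640,2); d=c["depth"]
    P=np.dstack([s*d[...,None],d])
    a=np.array(c["attitude"]); M=R.from_quat(a).as_matrix() if a.shape==(4,) else a
    W=P@M.T+c["eye"]; W[d==0]=np.nan
    return c,W,cv2.cvtColor(c["img"],cv2.COLOR_RGB2HSV)
def box(n,r):
    m=np.zeros((400,640),bool); l,t,rr,b=[int(x) for x in r]; m[t:b,l:rr]=True; return m
def col(h,lo,hi,s=90,v=40): return (h[...,0]>=lo)&(h[...,0]<=hi)&(h[...,1]>s)&(h[...,2]>v)
E
python3 - <<'E'
from h import *
np.set_printoptions(precision=4,suppress=True)
B={"side":dict(can=[362,125,440,165],tray=[255,150,375,272],bar=[270,170,318,245],rack=[155,80,368,272],tin=[277,185,315,240]),
"top":dict(can=[400,225,448,293],tray=[263,160,370,248],bar=[260,172,290,208],rack=[250,78,378,248],tin=[280,172,310,210])}
q=lambda a:np.nanpercentile(a,[2,50,98],axis=0)
for n in B:
    c,W,H=cloud(n); b=B[n]
    print(n,"bench",W[300,150] if n=="top" else W[350,200])
    m=box(n,b["can"]); 
    y=m&col(H,18,35,120); bl=m&col(H,100,130,70); 
    for k,mm in(("yel",y),("blue",bl),("all",m&(W[...,2]>.012))): print(k,mm.sum(),np.nanmean(W[mm],0),q(W[mm]).tolist())
    A=W[m&(W[...,2]>.012)]; A=A[~np.isnan(A[:,0])]; mu=A[:,:2].mean(0); e=np.linalg.svd(A[:,:2]-mu,full_matrices=False)[2][0]; t=(A[:,:2]-mu)@e; pe=(A[:,:2]-mu)@[-e[1],e[0]]
    print("can axis",mu,e,np.degrees(np.arctan2(e[1],e[0])),np.percentile(t,[1,99]),np.percentile(pe,[1,99]))
    g=box(n,b["tray"])&col(H,60,90,70); G=W[g]; print("tray",g.sum(),q(G)); f=G[G[:,2]>.055]; print(" >55mm",q(f)); f=G[(G[:,2]>.072)]; print(" front",len(f),q(f))
    r=box(n,b["bar"])&(col(H,0,6,130)|col(H,172,180,130)); print("bar",r.sum(),q(W[r]))
    kn=box(n,b["bar"])&(H[...,2]<45)&(W[...,2]>.15); print("knob",kn.sum(),q(W[kn]))
    sl=box(n,b["rack"])&(W[...,2]>.2); S=W[sl]; print("rack top",q(S)); 
    if len(S): print(cv2.minAreaRect(S[:,:2].astype(np.float32)*1000))
    ti=box(n,b["tin"])&(W[...,2]>.09)&~r&~kn; print("tin top",q(W[ti]))
E
```

```text
side bench [ 0.6997  0.3793 -0.0008]
yel 275 [ 0.4842 -0.3065  0.0338] [[0.4630043614913863, -0.38319327303370254, -0.001844868582528498], [0.48375729023184133, -0.30310697917791496, 0.038360742647560286], [0.5080668710077384, -0.28917404731214236, 0.05172692407190818]]
blue 203 [ 0.4129 -0.3301  0.0518] [[0.3534641409289652, -0.3640292192764493, 0.04214699040643673], [0.4328019408393873, -0.32530396625382807, 0.05261841714382537], [0.46141201003205023, -0.30667407898260096, 0.059729759079029734]]
all 1129 [ 0.4227 -0.3233  0.0423] [[0.3501050621947234, -0.3644668709162743, 0.015222584994993524], [0.42186853827028103, -0.32226909109985813, 0.04519753049089059], [0.5002037983509704, -0.2924655733788338, 0.058306320790338984]]
can axis [ 0.4227 -0.3233] [0.943  0.3327] 19.43385638445577 [-0.0784  0.0806] [-0.0303  0.0148]
tray 1573 [[ 0.5154 -0.1456  0.0145]
 [ 0.5716 -0.0149  0.0185]
 [ 0.6809  0.0576  0.0223]]
 >55mm [[ 0.5006 -0.0362  0.0611]
 [ 0.6859  0.0017  0.0635]
 [ 0.687   0.094   0.1747]]
 front 2 [[0.493  0.046  0.0837]
 [0.5329 0.0574 0.1397]
 [0.5728 0.0688 0.1957]]
bar 3
[... 1267 characters left out ...]
[[ 0.4894 -0.1538  0.0144]
 [ 0.5758 -0.0511  0.0197]
 [ 0.6895  0.098   0.0816]]
 >55mm [[ 0.487  -0.1559  0.0565]
 [ 0.4969 -0.0282  0.067 ]
 [ 0.6923  0.1024  0.0849]]
 front 283 [[ 0.487  -0.1515  0.0739]
 [ 0.4917 -0.0234  0.0807]
 [ 0.4967  0.0976  0.0856]]
bar 33 [[0.5861 0.0465 0.0531]
 [0.6232 0.0827 0.1015]
 [0.6289 0.1143 0.2025]]
knob 70 [[0.5752 0.0568 0.2069]
 [0.5937 0.0615 0.213 ]
 [0.6207 0.0695 0.2168]]
rack top [[ 0.6055 -0.1721  0.2086]
 [ 0.7656 -0.0171  0.2234]
 [ 0.8802  0.1234  0.2278]]
((729.7742919921875, -25.081985473632812), (306.83538818359375, 301.0467529296875), 0.9844992160797119)
tin top [[0.5866 0.002  0.0954]
 [0.6166 0.0328 0.1167]
 [0.6508 0.0605 0.2113]]
```

```bash
python3 - <<'E'
from h import *
from scipy.optimize import least_squares
np.set_printoptions(precision=4,suppress=True)
Bc={"side":[362,125,440,165],"top":[400,225,448,293]}
pts=[];T=[]
for n in Bc:
    c,W,H=cloud(n); m=box(n,Bc[n])&(W[...,2]>.03)
    A=W[m]; A=A[~np.isnan(A[:,0])]
    def f(p,A=A):
        e=np.array([np.cos(p[2]),np.sin(p[2])]); d=A[:,:2]-p[:2]; t=d@e; s=d@[-e[1],e[0]]
        rr=np.hypot(s,A[:,2]-p[3]); return np.where(t<.045,rr-.028,rr-.022)[(abs(t)<.075)&(abs(t-.045)>.006)] if 0 else np.where(abs(t-.045)<.006,0,np.where(t<.045,rr-.028,rr-.022))
    r=least_squares(f,[.424,-.336,np.radians(21),.028],loss="soft_l1",f_scale=.003)
    p=r.x; e=np.array([np.cos(p[2]),np.sin(p[2])]); t=(A[:,:2]-p[:2])@e
    print(n,p,np.degrees(p[2]),np.percentile(t,[.5,1,99,99.5]),np.sqrt(np.mean(f(p)**2)))
    if n=="top":
        g=box(n,[263,160,370,248])&col(H,60,90,70); G=W[g]; fr=G[(G[:,2]>.07)&(G[:,0]<.51)]
        print("front line",np.polyfit(fr[:,1],fr[:,0],1),q if 0 else (fr[:,1].min(),fr[:,1].max(),np.median(fr[:,2])))
        for lo,hi in((-.2,-.135),(.08,.12)):
            s=G[(G[:,2]>.052)&(G[:,2]<.07)&(G[:,1]>lo)&(G[:,1]<hi)&(G[:,0]>.51)&(G[:,0]<.67)]
            print("side wall",len(s),np.polyfit(s[:,0],s[:,1],1),np.median(s,0))
    S=W[box(n,[155,80,378,272])&(W[...,2]>.205)]; S=S[(S[:,0]>.66)]
    for lo,hi in((-.19,-.13),(.09,.14)):
        s=S[(S[:,1]>lo)&(S[:,1]<hi)]; print("rack edge",np.percentile(s,[1,50,99],axis=0).tolist())
    s=W[box(n,[155,80,378,272])&(W[...,2]>.205)]; s=s[(s[:,0]>.62)&(s[:,0]<.70)&(s[:,1]<.03)&(s[:,1]>-.15)]; print("front slat",np.percentile(s,[2,50,98],axis=0),np.polyfit(s[:,1],s[:,0],1))
E
```

```text
side [ 0.4239 -0.3394  0.3779  0.0284] 21.654736646726832 [-0.0753 -0.0735  0.0845  0.0852] 0.0025810852882641685
rack edge [[0.6616195445839307, -0.17579899584200215, 0.20545610110337342], [0.7702475780070552, -0.1621871550295878, 0.2167568843188732], [0.8816872629520358, -0.1316079868740213, 0.22657300147503182]]
rack edge [[0.6613946631860304, 0.0912658762249621, 0.205416030723277], [0.7689026808495318, 0.12225141502124076, 0.2160932117613617], [0.879472540991315, 0.12870597131825903, 0.2261110650793568]]
front slat [[ 0.6525 -0.1465  0.2166]
 [ 0.6626 -0.0528  0.2233]
 [ 0.6751  0.027   0.2264]] [-0.0138  0.6622]
top [ 0.4236 -0.3391  0.3833  0.0289] 21.963420396582084 [-0.0752 -0.0749  0.0831  0.084 ] 0.001866374204942318
front line [-0.0131  0.4912] (np.float64(-0.1562572366810939), np.float64(0.1031039260329564), np.float64(0.08101606359677949))
side wall 60 [ 0.0066 -0.1583] [ 0.5941 -0.1544  0.0616]
side wall 50 [0.0177 0.0917] [0.556  0.102  0.0625]
rack edge [[0.6613254649067211, -0.17457583201756546, 0.20674919060572544], [0.7706505672357202, -0.1631326933123073, 0.22211733491298646], [0.882690257703736, -0.1307137082891913, 0.22811911863844878]]
rack edge [[0.6611512836684965, 0.09090325200671859, 0.20823542650315705], [0.7696334659512667, 0.11554901825070833, 0.22100868889572245], [0.8798238000130654, 0.1263054738219216, 0.22842695313935768]]
front slat [[ 0.6549 -0.1461  0.2175]
 [ 0.6656 -0.0593  0.2241]
 [ 0.6775  0.0272  0.2279]] [-0.0149  0.6649]
```

{"fn": "carry_out", "kwargs": {
  "increments": [
    [-1,[0.15,-0.015,0],0.05],
    [-1,[0.3,-0.03,0.05],0.1],
    [-1,[0.45,-0.045,0.1],0.134],
    [-1,[0.6,-0.06,0.15],0.134],
    [-1,[0.75,-0.075,0.2],0.134],
    [-1,[0.75,-0.075,0.2],0.134],
    [-1,[0.75,-0.075,0.2],0.134],
    [-1,[0.75,-0.075,0.2],0.134],
    [-1,[0.75,-0.075,0.2],0.134],
    [-1,[0.75,-0.075,0.2],0.134],
    [-1,[0.75,-0.075,0.2],0.134],
    [-1,[0.75,-0.075,0.2],0.134]
  ]
}}

```text
clock: 2.4
tcp_pos: [0.4851, -0.3159, 0.1521]
tcp_rot: [0.982, 0.188, 0.0, 0.001]
ft_force: [0.0, -0.6, 0.3]
width: 1.0
grip_force: 0.0
```

{"fn": "carry_out", "kwargs": {
  "increments": [
    [-1,[0,0.002,0.09],0],
    [-1,[0,0.002,0.18],0],
    [-1,[0,0.002,0.27],0],
    [-1,[0,0.002,0.32],0],
    [-1,[0,0.002,0.35],0],
    [-1,[0,0.002,0.363],0],
    [-1,[0,0.002,0.363],0],
    [-1,[0,0.002,0.363],0],
    [-0.5,[0,0.002,0.363],0],
    [-0.2,[0,0.002,0.363],0],
    [0,[0,0.002,0.363],0],
    [0,[0,0.002,0.363],0],
    [0,[0,0.002,0.363],0],
    [0,[0,0.002,0.363],0],
    [0,[0,0.002,0.363],0]
  ]
}}

```text
clock: 3.65
tcp_pos: [0.4865, -0.3158, 0.0071]
tcp_rot: [0.982, 0.189, 0.0, 0.0]
ft_force: [-1.6, 1.7, 6.3]
width: 0.504
grip_force: 27.6
```

```bash
python3 - <<'E'
from h import *
s=read_state(); print(s["width"],s["grip_force"],s["ft_force"],s["tcp_pos"])
c=read_camera("top"); s=read_camera("side")
a=np.hstack([cv2.resize(c["img"][200:320,330:490],None,fx=2.5,fy=2.5),cv2.resize(s["img"][90:210,330:490],None,fx=2.5,fy=2.5)])
cv2.imwrite("pics/g1.png",a[:,:,::-1])
E
```

```text
0.5042446517389598 27.56930708885193 [-1.63347212  1.70585141  6.3184436 ] [ 0.48649667 -0.31577666  0.00707167]
```

View pics/g1.png

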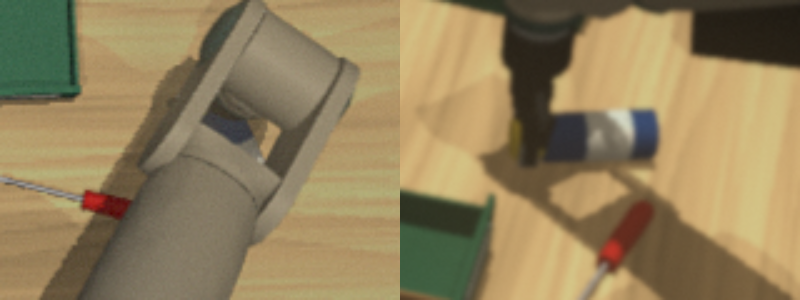

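The grip holds the cap at 28 N. In the picture the fingers are on the cap, at about (530,140) in the right-hand crop. Next, a slow lift to see whether the can swings foot down.

{"fn": "carry_out", "kwargs": {
  "increments": [
    [0,[0,0,-0.02],0],
    [0,[0,0,-0.04],0],
    [0,[0,0,-0.06],0],
    [0,[0,0,-0.08],0],
    [0,[0,0,-0.1],0],
    [0,[0,0,-0.12],0],
    [0,[0,0,-0.12],0],
    [0,[0,0,-0.12],0]
  ]
}}

```text
clock: 4.42
tcp_pos: [0.4864, -0.3158, 0.0549]
tcp_rot: [0.982, 0.189, 0.001, 0.001]
ft_force: [0.4, -0.0, -2.6]
width: 0.506
grip_force: 27.3
```

```bash
cat >> h.py <<'E'
def canfit():
    "can's visible blue/white body: principal axis & lowest points from side depth, near the tool"
    s=read_state(); T=s["tcp_pos"]; out=[]
    for n in("side","top"):
        c,W,H=cloud(n)
        d=np.linalg.norm(W-T,axis=2); bl=col(H,100,130,70)&(d<.2)
        wh=(H[...,1]<70)&(H[...,2]>120)&(d<.2)&(W[...,2]>.01)
        A=W[bl|wh] if 0 else W[bl]
        if len(A)<20: print(n,"few",len(A)); continue
        mu=A.mean(0); e=np.linalg.svd(A-mu,full_matrices=False)[2][0]; e*=np.sign(e[2]+1e-9)
        print(n,len(A),"mu",mu.round(4),"axis",e.round(3),"elev",np.degrees(np.arcsin(e[2])).round(1),"zrange",np.percentile(A[:,2],[1,99]).round(4))
    print("tcp",T.round(4),"w",s["width"],"F",s["grip_force"],s["ft_force"].round(2))
E
python3 -c "from h import *; canfit()"
```

```text
side 52 mu [ 0.3633 -0.35    0.0524] axis [ 0.259 -0.823  0.505] elev 30.3 zrange [0.0423 0.0601]
top few 0
tcp [ 0.4864 -0.3158  0.0549] w 0.5060006700274265 F 27.329053580760956 [ 0.39 -0.01 -2.64]
```

```bash
cat >> h.py <<'E'
def snap(f,su=(300,60,240,180),tu=(330,180,160,120)):
    L=[]
    for n,(x,y,w,h) in(("side",su),("top",tu)):
        if w: L.append(cv2.resize(read_camera(n)["img"][y:y+h,x:x+w],(400,400*h//w)))
    h=max(a.shape[0] for a in L); L=[np.pad(a,((0,h-a.shape[0]),(0,0),(0,0))) for a in L]
    cv2.imwrite(f,cv2.convertScaleAbs(np.hstack(L)[:,:,::-1],alpha=1.3))
E
python3 -c "from h import *; snap('pics/l1.png')"
```

```text
(no output)
```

View pics/l1.png

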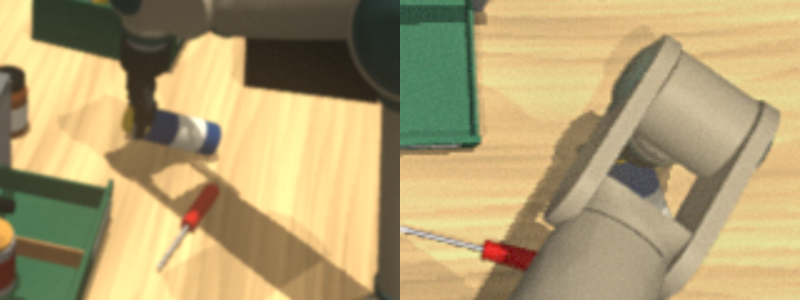

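The can is tilting: its foot, at about (210,140) in the left crop, is down near the bench. I'll lift further.

{"fn": "carry_out", "kwargs": {
  "increments": [
    [0,[0,0,-0.03],0],
    [0,[0,0,-0.06],0],
    [0,[0,0,-0.09],0],
    [0,[0,0,-0.12],0],
    [0,[0,0,-0.15],0],
    [0,[0,0,-0.18],0],
    [0,[0,0,-0.21],0],
    [0,[0,0,-0.24],0],
    [0,[0,0,-0.27],0],
    [0,[0,0,-0.3],0],
    [0,[0,0,-0.3],0],
    [0,[0,0,-0.3],0]
  ]
}}

```text
clock: 5.62
tcp_pos: [0.4863, -0.3158, 0.175]
tcp_rot: [0.982, 0.189, 0.001, 0.001]
ft_force: [0.4, 0.5, -5.1]
width: 0.504
grip_force: 28.0
```

```bash
python3 -c "from h import *; canfit(); snap('pics/l2.png')"
```

```text
side 54 mu [ 0.3693 -0.3459  0.1497] axis [ 0.022 -0.917  0.399] elev 23.5 zrange [0.1399 0.1584]
top few 0
tcp [ 0.4863 -0.3158  0.175 ] w 0.5044582731990361 F 28.01707684993744 [ 0.42  0.54 -5.11]
```

View pics/l2.png

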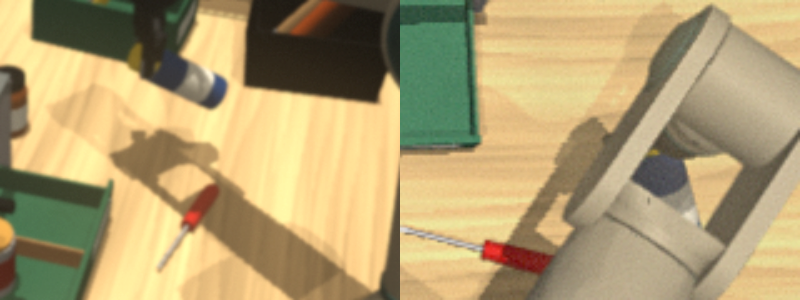

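{"fn": "carry_out", "kwargs": {
  "increments": [
    [0,[0,0,0.05],0],
    [0,[0,0,0.1],0],
    [0,[0,0,0.15],0],
    [0,[0,0,0.2],0],
    [0,[0,0,0.22],0],
    [0,[0,0,0.22],0],
    [-0.01,[0,0,0.22],0],
    [-0.01,[0,0,0.22],0],
    [-0.01,[0,0,0.22],0],
    [-0.01,[0,0,0.22],0]
  ]
}}

```text
clock: 6.65
tcp_pos: [0.4866, -0.316, 0.0875]
tcp_rot: [0.982, 0.189, 0.001, 0.001]
ft_force: [0.1, -0.1, -4.1]
width: 0.508
grip_force: 27.7
```

```bash
python3 -c "from h import *; canfit()"
```

```text
side 30 mu [ 0.3718 -0.3471  0.0564] axis [ 0.273 -0.737  0.618] elev 38.2 zrange [0.047  0.0664]
top few 0
tcp [ 0.4866 -0.316   0.0875] w 0.5079641254642646 F 27.747812569141388 [ 0.08 -0.12 -4.08]
```

{"fn": "carry_out", "kwargs": {
  "increments": [
    [-0.02,[0,0,0],0],
    [-0.02,[0,0,0],0],
    [-0.02,[0,0,0],0]
  ]
}}

```text
clock: 7.0
tcp_pos: [0.4864, -0.3157, 0.0867]
tcp_rot: [0.982, 0.189, 0.0, 0.0]
ft_force: [0.8, 0.6, -1.3]
width: 0.509
grip_force: 12.6
```

{"fn": "carry_out", "kwargs": {
  "increments": [
    [-0.03,[0,0,0],0],
    [-0.03,[0,0,0],0],
    [-0.03,[0,0,0],0]
  ]
}}

```text
clock: 7.25
tcp_pos: [0.4863, -0.3157, 0.0865]
tcp_rot: [0.982, 0.189, 0.0, 0.0]
ft_force: [3.0, -0.2, 0.3]
width: 0.513
grip_force: 0.9
```

```bash
python3 -c "from h import *; canfit()"
```

```text
side 26 mu [ 0.3741 -0.3463  0.0493] axis [ 0.054 -0.982  0.182] elev 10.5 zrange [0.0431 0.0564]
top few 0
tcp [ 0.4863 -0.3157  0.0865] w 0.5133707485886955 F 0.8714567706920207 [ 2.97 -0.25  0.35]
```

{"fn": "carry_out", "kwargs": {
  "increments": [
    [-0.02,[0,0,0],0],
    [-0.02,[0,0,0],0],
    [-0.02,[-0.005,0,-0.02],0],
    [-0.02,[-0.01,0,-0.04],0],
    [-0.02,[-0.015,0,-0.06],0],
    [-0.02,[-0.02,0,-0.08],0],
    [-0.02,[-0.025,0,-0.1],0],
    [-0.02,[-0.025,0,-0.1],0]
  ]
}}

```text
clock: 8.02
tcp_pos: [0.4772, -0.3201, 0.1288]
tcp_rot: [0.982, 0.189, 0.001, 0.001]
ft_force: [1.1, 1.0, 4.4]
width: 0.515
grip_force: 9.5
```

```bash
python3 -c "from h import *; canfit(); snap('pics/l3.png')"
```

```text
side few 0
top few 0
tcp [ 0.4772 -0.3201  0.1288] w 0.5152530046108454 F 9.540561139583588 [1.11 0.99 4.37]
```

View pics/l3.png

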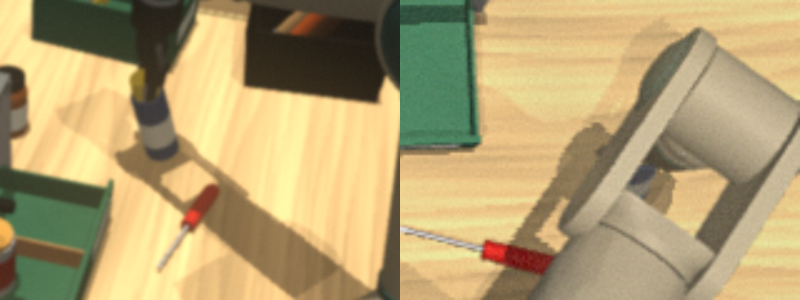

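The can is nearly upright, with its foot at about (165,155) in the left crop. I'll measure the tilt from depth.

```bash
cat >> h.py <<'E'
def canup(lim=.09,zlo=.015):
    from scipy.optimize import least_squares
    s=read_state(); T=s["tcp_pos"]; c,W,H=cloud("side")
    m=(np.hypot(W[...,0]-T[0],W[...,1]-T[1])<lim)&(W[...,2]>zlo)&(W[...,2]<T[2]-.022)
    A=W[m]
    def f(p):
        a=np.array([p[2],p[3],1]);a/=np.linalg.norm(a); d=A-[p[0],p[1],.08]
        return np.linalg.norm(np.cross(d,a),axis=1)-.028
    r=least_squares(f,[T[0],T[1]-.01,0,0],loss="soft_l1",f_scale=.003); p=r.x
    print(len(A),"axis at z=.08",p[:2].round(4),"tilt deg",np.degrees(np.arctan(p[2:])).round(1),"rms",np.sqrt(np.mean(f(p)**2)).round(4),"foot",(p[:2]-.08*p[2:]).round(4),"minz",A[:,2].min().round(4))
    print("tcp",T.round(4),"w",s["width"].round(3),"F",round(s["grip_force"],1),s["ft_force"].round(1))
E
python3 -c "from h import *; canup(zlo=.004)"
```

```text
629 axis at z=.08 [ 0.4627 -0.3268] tilt deg [15.9  5.8] rms 0.0147 foot [ 0.44   -0.3349] minz 0.004Traceback (most recent call last):
  File "<string>", line 1, in <module>
    from h import *; canup(zlo=.004)
                     ~~~~~^^^^^^^^^^
  File "h.py", line 43, in canup
    print("tcp",T.round(4),"w",s["width"].round(3),"F",round(s["grip_force"],1),s["ft_force"].round(1))
                               ^^^^^^^^^^^^^^^^
AttributeError: 'float' object has no attribute 'round'
```

```bash
sed -i 's/s\["width"\].round(3)/round(float(s["width"]),3)/' h.py
```

{"fn": "carry_out", "kwargs": {
  "increments": [
    [-0.022,[-0.015,0,0],0],
    [-0.022,[-0.03,0,0],0],
    [-0.022,[-0.045,0,0],0],
    [-0.022,[-0.06,0,0],0],
    [-0.022,[-0.075,0,0],0],
    [-0.022,[-0.09,0,0.002],0],
    [-0.022,[-0.102,0,0.004],0],
    [-0.022,[-0.105,0,0.006],0],
    [-0.022,[-0.105,0,0.006],0]
  ]
}}

```text
clock: 9.02
tcp_pos: [0.4377, -0.3359, 0.1252]
tcp_rot: [0.982, 0.189, 0.001, 0.001]
ft_force: [-1.3, -1.0, 7.6]
width: 0.51
grip_force: 10.7
```

```bash
python3 -c "from h import *; canup(zlo=.006,lim=.06);snap('pics/l4.png')"
```

```text
572 axis at z=.08 [ 0.4419 -0.3351] tilt deg [1.8 0.7] rms 0.002 foot [ 0.4395 -0.3361] minz 0.006
tcp [ 0.4377 -0.3359  0.1252] w 0.51 F 10.7 [-1.3 -1.   7.6]
```

View pics/l4.png

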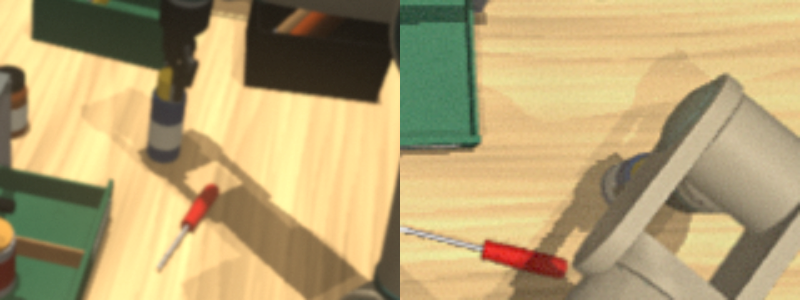

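The can now stands at about 2° tilt. I'll release it so it settles, recentre the tool and take a firm grip.

{"fn": "carry_out", "kwargs": {
  "increments": [
    [-0.06,[0,0,0],0],
    [-0.12,[0,0,0],0],
    [-0.2,[0,0,0],0],
    [-0.2,[0,0,0],0],
    [-0.2,[0,0,0],0]
  ]
}}

```text
clock: 9.58
tcp_pos: [0.4376, -0.3347, 0.1233]
tcp_rot: [0.982, 0.189, -0.0, -0.0]
ft_force: [-0.3, -0.6, -0.4]
width: 0.596
grip_force: 0.0
```

```bash
python3 -c "from h import *; canup(zlo=.006,lim=.06)"
```

```text
558 axis at z=.08 [ 0.4391 -0.3363] tilt deg [-0.  0.] rms 0.0021 foot [ 0.4391 -0.3363] minz 0.0062
tcp [ 0.4376 -0.3347  0.1233] w 0.596 F 0.0 [-0.3 -0.6 -0.4]
```

{"fn": "carry_out", "kwargs": {
  "increments": [
    [-0.2,[0.004,0.004,-0.01],0],
    [-0.2,[0.004,0.004,-0.01],0],
    [0,[0.004,0.004,-0.01],0],
    [0.15,[0.004,0.004,-0.01],0],
    [0.3,[0.004,0.004,-0.01],0],
    [0.3,[0.004,0.004,-0.01],0],
    [0.3,[0.004,0.004,-0.01],0],
    [0.3,[0.004,0.004,-0.04],0],
    [0.3,[0.004,0.004,-0.08],0],
    [0.3,[0.004,0.004,-0.12],0],
    [0.3,[0.004,0.004,-0.16],0],
    [0.3,[0.004,0.004,-0.2],0],
    [0.3,[0.004,0.004,-0.2],0],
    [0.3,[0.004,0.004,-0.2],0]
  ]
}}

```text
clock: 10.8
tcp_pos: [0.4398, -0.3359, 0.2038]
tcp_rot: [0.982, 0.189, 0.0, 0.0]
ft_force: [-0.2, -0.3, -4.3]
width: 0.495
grip_force: 61.9
```

```bash
python3 -c "from h import *; canup(zlo=.095,lim=.06)"
```

```text
585 axis at z=.08 [ 0.4387 -0.3359] tilt deg [ 0.3 -0.8] rms 0.0019 foot [ 0.4383 -0.3349] minz 0.0951
tcp [ 0.4398 -0.3359  0.2038] w 0.495 F 61.9 [-0.2 -0.3 -4.3]
```

{"fn": "carry_out", "kwargs": {
  "increments": [
    [0.3,[0,0,-0.04],0],
    [0.3,[0,0,-0.08],0],
    [0.3,[0,0,-0.1],0],
    [0.3,[0.05,-0.04,-0.1],0.1],
    [0.3,[0.1,-0.08,-0.1],0.2],
    [0.3,[0.16,-0.125,-0.1],0.3],
    [0.3,[0.22,-0.17,-0.1],0.4],
    [0.3,[0.28,-0.215,-0.1],0.5],
    [0.3,[0.34,-0.26,-0.1],0.6],
    [0.3,[0.4,-0.31,-0.1],0.7],
    [0.3,[0.45,-0.35,-0.1],0.7],
    [0.3,[0.5,-0.39,-0.1],0.7],
    [0.3,[0.54,-0.42,-0.1],0.7],
    [0.3,[0.561,-0.438,-0.1],0.7],
    [0.3,[0.561,-0.438,-0.1],0.7],
    [0.3,[0.561,-0.438,-0.1],0.7],
    [0.3,[0.561,-0.438,-0.1],0.7]
  ]
}}

```text
clock: 12.27
tcp_pos: [0.5826, -0.0907, 0.2432]
tcp_rot: [1.0, 0.007, -0.001, 0.0]
ft_force: [0.7, 0.2, -4.0]
width: 0.497
grip_force: 62.2
```

```bash
python3 -c "from h import *; canup(zlo=.13,lim=.06); snap('pics/b1.png',(180,60,240,180),(250,120,160,120))"
```

```text
747 axis at z=.08 [ 0.5793 -0.0903] tilt deg [ 0.2 -0.4] rms 0.0014 foot [ 0.5791 -0.0897] minz 0.1301
tcp [ 0.5826 -0.0907  0.2432] w 0.497 F 62.2 [ 0.7  0.2 -4. ]
```

View pics/b1.png

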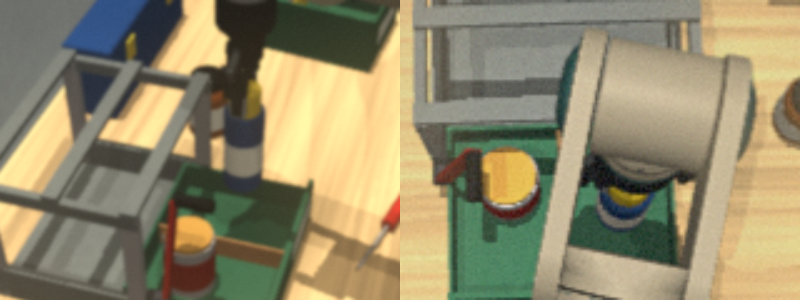

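The can hangs upright over the empty bay; it is at about (245,140) in the left crop and clear of the tin and slats. I'll lower it.

{"fn": "carry_out", "kwargs": {
  "increments": [
    [0.3,[0,0,0.04],0],
    [0.3,[0,0,0.08],0],
    [0.3,[0,0,0.12],0],
    [0.3,[0,0,0.16],0],
    [0.3,[0,0,0.2],0],
    [0.3,[0,0,0.22],0],
    [0.3,[0,0,0.235],0],
    [0.3,[0,0,0.24],0],
    [0.3,[0,0,0.242],0],
    [0.3,[0,0,0.242],0],
    [0.3,[0,0,0.242],0]
  ]
}}

```text
clock: 13.33
tcp_pos: [0.5835, -0.0899, 0.148]
tcp_rot: [1.0, 0.007, 0.001, 0.0]
ft_force: [0.2, -0.0, -3.7]
width: 0.494
grip_force: 62.3
```

{"fn": "carry_out", "kwargs": {
  "increments": [
    [0.3,[0,0,0.003],0],
    [0.3,[0,0,0.006],0],
    [0.3,[0,0,0.006],0]
  ]
}}

```text
clock: 13.58
tcp_pos: [0.5839, -0.0898, 0.1465]
tcp_rot: [1.0, 0.007, 0.002, 0.0]
ft_force: [-0.5, 1.5, 4.6]
width: 0.499
grip_force: 63.3
```

{"fn": "carry_out", "kwargs": {
  "increments": [
    [0.1,[0,0,0],0],
    [0,[0,0,0],0],
    [-0.03,[0,0,0],0],
    [-0.06,[0,0,0],0],
    [-0.15,[0,0,0],0],
    [-0.3,[0,0,0],0],
    [-0.5,[0,0,0],0],
    [-0.5,[0,0,0],0],
    [-0.5,[0,0,-0.04],0],
    [-0.5,[0,0,-0.1],0],
    [-0.5,[0,0,-0.18],0],
    [-0.5,[0,0,-0.26],0],
    [-0.5,[0,0,-0.3],0],
    [-0.5,[0,0,-0.3],0]
  ]
}}

```text
clock: 14.75
tcp_pos: [0.5843, -0.0901, 0.27]
tcp_rot: [1.0, 0.007, 0.004, 0.001]
ft_force: [-0.5, -0.7, 1.5]
width: 0.75
grip_force: 0.0
```

```bash
python3 - <<'E'
from h import *
from scipy.optimize import least_squares
s=read_state(); T=s["tcp_pos"]; print(T)
c,W,H=cloud("side"); m=(np.hypot(W[...,0]-.582,W[...,1]+.09)<.05)&(W[...,2]>.07)&(W[...,2]<.138)
A=W[m]
def f(p):
    a=np.array([p[2],p[3],1]);a/=np.linalg.norm(a); d=A-[p[0],p[1],.1]; return np.linalg.norm(np.cross(d,a),axis=1)-.028
r=least_squares(f,[.582,-.09,0,0],loss="soft_l1",f_scale=.003); print(len(A),r.x[:2],np.degrees(r.x[2:]))
m=(np.hypot(W[...,0]-.582,W[...,1]+.09)<.05)&(W[...,2]>.15)&(W[...,2]<.2); print("top z",np.percentile(W[m][:,2],98))
for n in("side","top"): print(n,[(round(b["score"],2),np.round(b["rect"])) for l in("can","tin") for b in boxes_of(l,n)[:1]])
E
```

```text
[ 0.58433582 -0.09007077  0.26996761]
479 [ 0.58100732 -0.08993798] [ 0.27242076 -0.66288218]
top z 0.18100016095743462
side [(0.56, array([311., 144., 336., 203.])), (0.9, array([282., 191., 309., 240.]))]
top [(0.88, array([332., 199., 354., 214.]))]
```

```bash
python3 - <<'E'
from h import *
T=read_state()["tcp_pos"]; print(read_state()["q"].round(3))
P=[cloud(n)[1].reshape(-1,3) for n in("side","top")]; A=np.vstack(P); A=A[~np.isnan(A[:,0])]-T
A=A[(A[:,2]>-.03)&(np.hypot(A[:,0],A[:,1])<.2)]
for z in np.arange(-.02,.4,.02):
    b=A[(A[:,2]>z)&(A[:,2]<=z+.02)]
    if len(b)>5: print(round(z,2),len(b),"x",np.percentile(b[:,0],[1,99]).round(3),"y",np.percentile(b[:,1],[1,99]).round(3))
E
```

```text
[-0.215  0.234  1.14  -0.     1.771  1.341]
0.0 76 x [-0.012  0.008] y [-0.038  0.046]
0.02 135 x [-0.012  0.009] y [-0.038  0.047]
0.04 110 x [-0.014  0.009] y [-0.057  0.064]
0.06 228 x [-0.017  0.01 ] y [-0.059  0.067]
0.08 215 x [-0.018  0.017] y [-0.03   0.069]
0.1 315 x [-0.018  0.018] y [-0.012  0.069]
0.12 227 x [-0.035  0.032] y [-0.01   0.039]
0.14 390 x [-0.036  0.032] y [-0.022  0.039]
0.16 479 x [-0.036  0.033] y [-0.015  0.039]
0.18 293 x [-0.037  0.032] y [-0.019  0.042]
0.2 359 x [-0.175  0.034] y [-0.019  0.085]
0.22 934 x [-0.178  0.019] y [-0.029  0.09 ]
0.24 1382 x [-0.175  0.044] y [-0.029  0.092]
0.26 1899 x [-0.184  0.052] y [-0.029  0.091]
0.28 3988 x [-0.193  0.03 ] y [-0.033  0.088]
0.3 4250 x [-0.194  0.043] y [-0.064  0.08 ]
0.32 1779 x [-0.043  0.034] y [-0.059  0.06 ]
```

The can stands upright in the bay (tilt under 1°, top at 0.181 m). For the tray I'll turn the tool by 90°, so the back of an open finger can push the tray home with the body clear of the front slat.

{"fn": "carry_out", "kwargs": {
  "increments": [
    [-0.5,[-0.08,-0.028,0],-0.2],
    [-0.5,[-0.16,-0.056,0],-0.4],
    [-0.7,[-0.24,-0.084,0],-0.6],
    [-1,[-0.32,-0.112,0],-0.8],
    [-1,[-0.4,-0.14,0],-1],
    [-1,[-0.448,-0.157,0],-1],
    [-1,[-0.448,-0.157,0],-1],
    [-1,[-0.448,-0.157,0],-1],
    [-1,[-0.448,-0.157,0],-1]
  ]
}}

```text
clock: 15.85
tcp_pos: [0.4033, -0.0296, 0.2642]
tcp_rot: [0.964, 0.266, -0.0, 0.0]
ft_force: [0.9, -1.1, -0.2]
width: 1.001
grip_force: 0.0
```

{"fn": "carry_out", "kwargs": {
  "increments": [
    [-1,[0,0,0],-0.24],
    [-1,[0,0,0],-0.48],
    [-1,[0,0,0],-0.72],
    [-1,[0,0,0],-1],
    [-1,[0,0,0],-1],
    [-1,[0,0,0],-1]
  ]
}}

```text
clock: 16.35
tcp_pos: [0.4035, -0.0298, 0.264]
tcp_rot: [0.863, 0.505, -0.001, -0.0]
ft_force: [-0.1, 0.2, 0.3]
width: 1.0
grip_force: 0.0
```

{"fn": "carry_out", "kwargs": {
  "increments": [
    [-1,[0,0,0],-0.24],
    [-1,[0,0,0],-0.48],
    [-1,[0,0,0],-0.72],
    [-1,[0,0,0],-1],
    [-1,[0,0,0],-1],
    [-1,[0,0,0],-1]
  ]
}}

```text
clock: 16.85
tcp_pos: [0.4032, -0.0296, 0.2643]
tcp_rot: [0.704, 0.711, -0.0, -0.0]
ft_force: [1.1, -0.1, 0.9]
width: 1.002
grip_force: 0.0
```

```bash
python3 - <<'E'
from h import *
s=read_state(); print(s["q"].round(3),s["tcp_pos"].round(4),R.from_quat(s["tcp_rot"]).as_matrix().round(3).tolist())
E
```

```text
[-0.165 -0.301  1.659 -0.     1.785 -0.174] [ 0.4032 -0.0296  0.2643] [[-0.01, 1.0, -0.0], [1.0, 0.01, -0.0], [-0.0, -0.0, -1.0]]
```

{"fn": "carry_out", "kwargs": {
  "increments": [
    [-1,[0,0,0.09],0],
    [-1,[0,0,0.18],0],
    [-1,[0,0,0.27],0],
    [-1,[0,0,0.36],0],
    [-1,[0,0,0.45],0],
    [-1,[0,0,0.52],0],
    [-1,[0,0,0.565],0],
    [-1,[0,0,0.565],0],
    [-1,[0,0,0.565],0],
    [-1,[0,0,0.565],0]
  ]
}}

```text
clock: 17.68
tcp_pos: [0.4041, -0.0297, 0.04]
tcp_rot: [0.703, 0.711, 0.001, 0.001]
ft_force: [0.3, -0.2, -0.5]
width: 1.001
grip_force: 0.0
```

{"fn": "carry_out", "kwargs": {
  "increments": [
    [-1,[0,0.02,0],0],
    [-1,[0,0.04,0],0],
    [-1,[0,0.055,0],0],
    [-1,[0,0.07,0],0],
    [-1,[0,0.085,0],0],
    [-1,[0,0.1,0],0],
    [-1,[0,0.115,0],0],
    [-1,[0,0.13,0],0],
    [-1,[0,0.145,0],0],
    [-1,[0,0.16,0],0],
    [-1,[0,0.175,0],0],
    [-1,[0,0.19,0],0],
    [-1,[0,0.2,0],0]
  ]
}}

```text
clock: 18.77
tcp_pos: [0.4837, -0.0284, 0.0384]
tcp_rot: [0.702, 0.712, -0.0, 0.0]
ft_force: [-3.5, -0.0, 2.3]
width: 0.999
grip_force: 1.6
```

```bash
python3 - <<'E'
from h import *
s=read_state(); print(s["tcp_pos"].round(4),s["ft_force"].round(1))
c,W,H=cloud("top"); g=box("top",[255,150,378,260])&col(H,60,90,70); G=W[g]; f=G[(G[:,2]>.07)&(G[:,2]<.09)]; print(len(f),np.percentile(f[:,0],[2,50,98]))
c,W,H=cloud("side"); g=box("side",[200,120,380,280])&col(H,60,90,70); G=W[g]; f=G[(G[:,2]>.072)&(G[:,2]<.09)]; print(len(f),np.percentile(f[:,0],[2,50,98]) if len(f) else 0)
snap('pics/p1.png',(180,60,240,180),(230,120,200,150))
E
```

```text
[ 0.4837 -0.0284  0.0384] [-3.5 -0.   2.3]
101 [0.54072334 0.54534166 0.5510908 ]
99 [0.54151205 0.54484344 0.54841661]
```

View pics/p1.png

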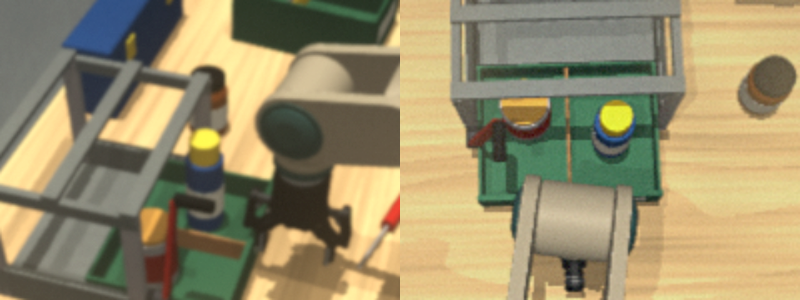

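The tray is half in; its front wall is at row 200 of the right crop, and the can and the tin are standing. I'll shift 30 mm away from the knob side and continue pushing.

{"fn": "carry_out", "kwargs": {
  "increments": [
    [-1,[0,-0.02,0],0],
    [-1,[-0.04,-0.02,0],0],
    [-1,[-0.08,-0.02,0],0],
    [-1,[-0.08,-0.02,0],0],
    [-1,[-0.08,0,0],0],
    [-1,[-0.08,0.02,0],0],
    [-1,[-0.08,0.04,0],0],
    [-1,[-0.08,0.06,0],0],
    [-1,[-0.08,0.08,0],0],
    [-1,[-0.08,0.1,0],0],
    [-1,[-0.08,0.12,0],0],
    [-1,[-0.08,0.14,0],0],
    [-1,[-0.08,0.16,0],0],
    [-1,[-0.08,0.18,0],0],
    [-1,[-0.08,0.2,0],0],
    [-1,[-0.08,0.22,0],0],
    [-1,[-0.08,0.235,0],0],
    [-1,[-0.08,0.25,0],0],
    [-1,[-0.08,0.255,0],0],
    [-1,[-0.08,0.255,0],0]
  ]
}}

```text
clock: 20.63
tcp_pos: [0.5862, -0.0589, 0.0386]
tcp_rot: [0.702, 0.712, 0.0, 0.0]
ft_force: [0.1, -0.5, -0.6]
width: 0.999
grip_force: 0.0
```

```bash
cat >> h.py <<'E'
def trayx():
    s=read_state(); print(s["tcp_pos"].round(4),s["ft_force"].round(1))
    for n,b in(("top",[255,130,378,260]),("side",[180,120,380,280])):
        c,W,H=cloud(n); g=box(n,b)&col(H,55,95,60); G=W[g]; f=G[(G[:,2]>.072)&(G[:,2]<.09)]
        print(n,len(f),np.percentile(f,[2,50,98],axis=0).round(4).tolist() if len(f) else 0)
E
python3 -c "from h import *;trayx()"
```

```text
[ 0.5862 -0.0589  0.0386] [ 0.1 -0.5 -0.6]
top 40 [[0.643, 0.0195, 0.0764], [0.6477, 0.0382, 0.0811], [0.6511, 0.0716, 0.0865]]
side 16 [[0.6464, -0.0356, 0.0773], [0.6483, -0.0204, 0.0802], [0.6501, 0.1027, 0.0829]]
```

{"fn": "carry_out", "kwargs": {
  "increments": [
    [-1,[0,0.003,0],0],
    [-1,[0,0.006,0],0],
    [-1,[0,0.009,0],0],
    [-1,[0,0.012,0],0],
    [-1,[0,0.014,0],0],
    [-1,[0,0.014,0],0]
  ]
}}

```text
clock: 21.23
tcp_pos: [0.5913, -0.0589, 0.0386]
tcp_rot: [0.702, 0.712, 0.0, 0.0]
ft_force: [-0.7, -0.5, 0.5]
width: 1.004
grip_force: 0.6
```

{"fn": "carry_out", "kwargs": {
  "increments": [
    [-1,[0,0.002,0],0],
    [-1,[0,0.004,0],0],
    [-1,[0,0.004,0],0]
  ]
}}

```text
clock: 21.48
tcp_pos: [0.5928, -0.0589, 0.0386]
tcp_rot: [0.702, 0.712, 0.0, 0.0]
ft_force: [-0.7, -0.2, 1.5]
width: 1.001
grip_force: 0.6
```

{"fn": "carry_out", "kwargs": {
  "increments": [
    [-1,[0,0.002,0],0],
    [-1,[0,0.004,0],0],
    [-1,[0,0.004,0],0]
  ]
}}

```text
clock: 21.73
tcp_pos: [0.5944, -0.0589, 0.0385]
tcp_rot: [0.702, 0.712, 0.0, 0.0]
ft_force: [-1.9, -0.2, 1.7]
width: 1.002
grip_force: 0.6
```

{"fn": "carry_out", "kwargs": {
  "increments": [
    [-1,[0,0.003,0],0],
    [-1,[0,0.005,0],0],
    [-1,[0,0.005,0],0]
  ]
}}

```text
clock: 21.98
tcp_pos: [0.5963, -0.0588, 0.0385]
tcp_rot: [0.702, 0.712, -0.0, 0.0]
ft_force: [-1.5, -1.2, 1.1]
width: 1.002
grip_force: 1.0
```

```bash
python3 -c "from h import *;trayx()"
```

```text
[ 0.5963 -0.0588  0.0385] [-1.5 -1.2  1.1]
top 43 [[0.6527, 0.0194, 0.076], [0.6573, 0.0452, 0.0823], [0.6608, 0.0998, 0.0865]]
side 9 [[0.6571, 0.042, 0.0786], [0.6584, 0.058, 0.081], [0.6595, 0.0813, 0.0827]]
```

{"fn": "carry_out", "kwargs": {
  "increments": [
    [-1,[0,0.002,0],0],
    [-1,[0,0.004,0],0],
    [-1,[0,0.004,0],0]
  ]
}}

```text
clock: 22.33
tcp_pos: [0.5963, -0.0588, 0.0387]
tcp_rot: [0.702, 0.712, -0.001, -0.002]
ft_force: [-13.4, -0.7, 7.3]
width: 1.001
grip_force: 7.2
```

{"fn": "carry_out", "kwargs": {
  "increments": [
    [-1,[0,0.002,0],0],
    [-1,[0,0.004,0],0],
    [-1,[0,0.004,0],0]
  ]
}}

```text
clock: 22.58
tcp_pos: [0.5963, -0.0588, 0.0388]
tcp_rot: [0.702, 0.712, -0.003, -0.003]
ft_force: [-26.6, 1.3, 15.8]
width: 1.001
grip_force: 13.5
```

The force rose sharply with no further travel, so the tray has reached its stop, with its front at x≈0.654, level with the rack face. I'll back off and turn the tool back for the bar.

{"fn": "carry_out", "kwargs": {
  "increments": [
    [-1,[0,-0.01,0],0],
    [-1,[0,-0.03,0],0],
    [-1,[0,-0.1,0],0],
    [-1,[0,-0.18,0],0],
    [-1,[0,-0.26,0],0],
    [-1,[0,-0.32,0],0],
    [-1,[0,-0.36,-0.05],0],
    [-1,[0,-0.36,-0.15],0],
    [-1,[0,-0.36,-0.25],0.2],
    [-1,[0,-0.36,-0.35],0.4],
    [-1,[0,-0.36,-0.45],0.6],
    [-1,[0,-0.36,-0.55],0.8],
    [-1,[0,-0.36,-0.62],1],
    [-1,[0,-0.36,-0.62],1],
    [-1,[0,-0.36,-0.62],1]
  ]
}}

```text
clock: 23.83
tcp_pos: [0.4562, -0.0609, 0.2882]
tcp_rot: [0.862, 0.506, 0.002, 0.002]
ft_force: [-0.2, -0.5, -1.2]
width: 0.998
grip_force: 0.0
```

{"fn": "carry_out", "kwargs": {
  "increments": [
    [-1,[0,0,0],0.24],
    [-0.5,[0,0,0],0.48],
    [0,[0,0,0],0.72],
    [0,[0,0,0],1],
    [0,[0,0,0],1],
    [0,[0,0,0],1]
  ]
}}

```text
clock: 24.33
tcp_pos: [0.4552, -0.0607, 0.285]
tcp_rot: [0.964, 0.267, -0.001, -0.001]
ft_force: [0.7, -0.4, 0.5]
width: 0.5
grip_force: 0.0
```

{"fn": "carry_out", "kwargs": {
  "increments": [
    [0,[0,0,0],0.24],
    [0,[0,0,0],0.48],
    [0,[0,0,0],0.72],
    [0,[0,0,0],1],
    [0,[0,0,0],1],
    [0,[0,0,0],1]
  ]
}}

```text
clock: 24.83
tcp_pos: [0.4554, -0.0607, 0.2859]
tcp_rot: [1.0, 0.009, -0.0, -0.0]
ft_force: [-0.5, -0.2, -0.3]
width: 0.502
grip_force: 0.0
```

```bash
cat >> h.py <<'E'
def knob():
    from scipy.optimize import least_squares
    for n,b in(("side",[230,140,330,270]),("top",[240,150,340,230])):
        c,W,H=cloud(n)
        k=box(n,b)&(H[...,2]<60)&(W[...,0]>.57)&(W[...,0]<.622)&(W[...,1]>-.07)&(W[...,1]<.1)&(W[...,2]>.05)
        A=W[k]
        if len(A)>15:
            md=np.median(A,0); A=A[np.linalg.norm(A-md,axis=1)<.04]
            f=lambda p:np.hypot(A[:,1]-p[0]-p[2]*(A[:,0]-.6),A[:,2]-p[1])-.009
            r=least_squares(f,[md[1],md[2]-.005,0.014],loss="soft_l1",f_scale=.002,bounds=([-1,-1,.0],[1,1,.03])); print(n,len(A),"knob y,z",r.x.round(4),"x",np.percentile(A[:,0],[1,99]).round(4))
        rd=box(n,b)&(col(H,0,6,130)|col(H,172,180,130))&(W[...,0]>.61)&(W[...,0]<.64); B=W[rd]; print("bar",len(B),np.percentile(B,[3,50,97],axis=0).round(4).tolist() if len(B) else 0)
E
python3 -c "from h import *;s=read_state();print(s['q'].round(3),s['tcp_pos'],s['tcp_rot']);trayx();knob();snap('pics/k1.png',(180,60,240,180),(230,120,200,150))"
```

```text
[-0.213 -0.14   1.479 -0.     1.803  1.339] [ 0.45535421 -0.06073364  0.28590552] [ 9.99956637e-01  9.30382789e-03 -3.98047184e-04 -6.65117165e-05]
[ 0.4554 -0.0607  0.2859] [-0.5 -0.2 -0.3]
top 240 [[0.6535, -0.1505, 0.0739], [0.658, -0.044, 0.081], [0.6631, 0.0941, 0.0856]]
side 3 [[0.6572, 0.0566, 0.0803], [0.6575, 0.0709, 0.0819], [0.658, 0.0824, 0.0826]]
side 197 knob y,z [0.064  0.2038 0.0293] x [0.5753 0.6217]
bar 144 [[0.6213, 0.0745, 0.0785], [0.6241, 0.095, 0.1443], [0.6268, 0.1158, 0.2005]]
top 110 knob y,z [0.0637 0.205  0.0129] x [0.5747 0.6212]
bar 30 [[0.6231, 0.0586, 0.083], [0.6251, 0.0897, 0.1454], [0.6287, 0.1141, 0.2105]]
```

View pics/k1.png

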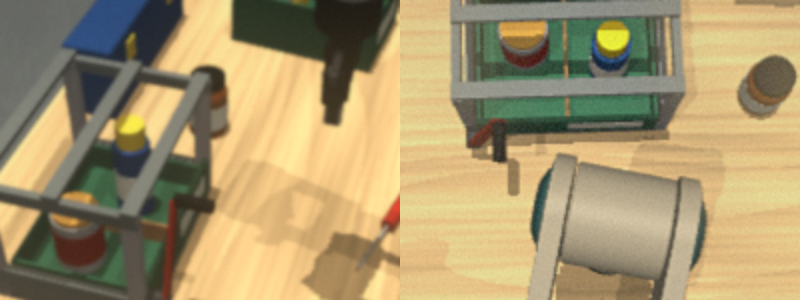

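The tray is home with the can and the tin upright inside the rack. The knob is at about (195,203) in the left crop. I'll cage the knob between the fingers and follow its arc.

{"fn": "carry_out", "kwargs": {
  "increments": [
    [0,[0.06,-0.05,0],0],
    [0,[0.12,-0.1,0],0],
    [0,[0.18,-0.15,0],0],
    [0,[0.24,-0.2,0],0],
    [0,[0.3,-0.25,0],0],
    [0,[0.357,-0.305,0],0],
    [0,[0.357,-0.305,0],0],
    [0,[0.357,-0.305,0],0],
    [0,[0.357,-0.305,0],0],
    [0,[0.357,-0.305,0],0]
  ]
}}

```text
clock: 25.97
tcp_pos: [0.5961, 0.0625, 0.2871]
tcp_rot: [1.0, 0.007, 0.0, 0.0]
ft_force: [0.0, 0.6, -0.6]
width: 0.502
grip_force: 0.0
```

{"fn": "carry_out", "kwargs": {
  "increments": [
    [0,[0,0,0.05],0],
    [0,[0,0,0.1],0],
    [0,[0,0,0.15],0],
    [0,[0,0,0.2],0],
    [0,[0,0,0.235],0],
    [0,[0,0,0.249],0],
    [0,[0,0,0.249],0],
    [0,[0,0,0.249],0],
    [0.2,[0,0,0.249],0],
    [0.4,[0,0,0.249],0],
    [0.5,[0,0,0.249],0],
    [0.5,[0,0,0.249],0],
    [0.5,[0,0,0.249],0]
  ]
}}

```text
clock: 27.05
tcp_pos: [0.5966, 0.0632, 0.1872]
tcp_rot: [1.0, 0.007, 0.0, 0.0]
ft_force: [0.1, 0.4, -0.2]
width: 0.249
grip_force: 0.0
```

```bash
python3 -c "
from h import *
s=read_state();print(s['tcp_pos'].round(4),s['tcp_rot'].round(4),s['width'],s['grip_force'],s['ft_force'].round(1)); knob()
T=s['tcp_pos']
for a in (1.253,1.1,.95,.8,.65,.5,.4,.3): print(a,((T[1]-(.1107-.15*np.cos(a)))/.4).round(3),((T[2]-(.044+.15*np.sin(a)))/.4).round(3))"
```

```text
[0.5966 0.0632 0.1872] [1.0e+00 7.1e-03 2.0e-04 1.0e-04] 0.2489803133976572 0.0 [ 0.1  0.4 -0.2]
side 300 knob y,z [0.0819 0.2777 0.03  ] x [0.576  0.6145]
bar 156 [[0.6207, 0.0759, 0.0807], [0.624, 0.096, 0.1386], [0.6276, 0.1169, 0.1994]]
top 104 knob y,z [0.0041 0.4901 0.    ] x [0.5709 0.6199]
bar 0 0
1.253 -0.001 0.002
1.1 0.051 0.024
0.95 0.099 0.053
0.8 0.143 0.089
0.65 0.18 0.131
0.5 0.21 0.178
0.4 0.227 0.212
0.3 0.24 0.247
```

{"fn": "carry_out", "kwargs": {
  "increments": [
    [0.5,[0,0.017,0.008],0],
    [0.5,[0,0.034,0.016],0],
    [0.5,[0,0.051,0.024],0],
    [0.5,[0,0.067,0.033],0],
    [0.5,[0,0.083,0.043],0],
    [0.5,[0,0.099,0.053],0],
    [0.5,[0,0.121,0.07],0],
    [0.5,[0,0.143,0.089],0],
    [0.5,[0,0.162,0.109],0],
    [0.5,[0,0.18,0.131],0],
    [0.5,[0,0.195,0.154],0],
    [0.5,[0,0.21,0.178],0],
    [0.5,[0,0.219,0.195],0],
    [0.5,[0,0.219,0.195],0],
    [0.5,[0,0.219,0.195],0]
  ]
}}

```text
clock: 28.4
tcp_pos: [0.5975, -0.0245, 0.1083]
tcp_rot: [1.0, 0.007, -0.001, 0.0]
ft_force: [-0.2, -0.1, 0.3]
width: 0.249
grip_force: 0.0
```

```bash
python3 -c "
from h import *
s=read_state();print(s['tcp_pos'].round(4),s['width'],s['grip_force'],s['ft_force'].round(1)); knob(); snap('pics/k2.png',(180,100,180,135),(230,120,200,150))"
```

```text
[ 0.5975 -0.0245  0.1083] 0.24944559852543258 0.0 [-0.2 -0.1  0.3]
side 501 knob y,z [0.0122 0.2132 0.03  ] x [0.5733 0.614 ]
bar 202 [[0.6207, -0.0151, 0.0747], [0.6246, 0.0495, 0.1001], [0.6288, 0.1072, 0.1293]]
top 49 knob y,z [0.0177 0.1919 0.03  ] x [0.5866 0.5976]
bar 41 [[0.6229, 0.0677, 0.0752], [0.6258, 0.0857, 0.0836], [0.6299, 0.1087, 0.0956]]
```

{"fn": "carry_out", "kwargs": {
  "increments": [
    [0.3,[0,0,0],0],
    [0.3,[0,0,-0.04],0],
    [0.3,[0,0,-0.1],0],
    [0.3,[0,0.01,-0.15],0],
    [1,[0,0.018,-0.15],0],
    [1,[0,0.018,-0.15],0],
    [1,[0,0.018,-0.15],0],
    [1,[0,0.018,-0.15],0],
    [1,[0,0.018,-0.15],0],
    [1,[0,0.018,-0.15],0],
    [1,[0,0.018,-0.15],0]
  ]
}}

```text
clock: 29.52
tcp_pos: [0.5976, -0.0314, 0.1682]
tcp_rot: [1.0, 0.007, -0.001, -0.0]
ft_force: [0.3, 0.6, 0.9]
width: -0.003
grip_force: 0.0
```

```bash
python3 -c "
from h import *
s=read_state();print(s['tcp_pos'].round(4),s['width'],s['ft_force'].round(1))
c,W,H=cloud('side')
b=box('side',[180,140,330,290])&(col(H,0,6,130)|col(H,172,180,130))&(W[...,0]>.615)&(W[...,0]<.64)&(W[...,2]>.03);B=W[b];print(len(B),np.polyfit(B[:,1],B[:,2],1),np.percentile(B,[3,97],axis=0))
k=box('side',[180,140,330,290])&(H[...,2]<60)&(W[...,0]>.57)&(W[...,0]<.618)&(W[...,1]<.02)&(W[...,2]>.03)&(W[...,2]<.15);A=W[k];print(len(A),np.percentile(A,[3,50,97],axis=0))"
```

```text
[ 0.5976 -0.0314  0.1682] -0.0031041346494613815 [0.3 0.6 0.9]
209 [-0.45592409  0.12355111] [[ 0.62091605 -0.01416991  0.07501358]
 [ 0.62865366  0.1062628   0.13014231]]
108 [[ 0.57786035 -0.0259218   0.12312075]
 [ 0.60078794 -0.01885066  0.13069039]
 [ 0.61677351 -0.01392929  0.13580602]]
```

{"fn": "carry_out", "kwargs": {
  "increments": [
    [1,[0,0,0.03],0],
    [1,[0,0,0.06],0],
    [1,[0,0,0.08],0],
    [1,[0,0.001,0.1],0],
    [1,[0,0.002,0.115],0],
    [1,[0,0.004,0.13],0],
    [1,[0,0.006,0.145],0],
    [1,[0,0.008,0.16],0],
    [1,[0,0.01,0.175],0],
    [1,[0,0.012,0.19],0],
    [1,[0,0.014,0.205],0],
    [1,[0,0.015,0.22],0],
    [1,[0,0.016,0.23],0],
    [1,[0,0.016,0.236],0],
    [1,[0,0.016,0.236],0]
  ]
}}

```text
clock: 30.82
tcp_pos: [0.5976, -0.0379, 0.0737]
tcp_rot: [1.0, 0.007, -0.001, -0.0]
ft_force: [-0.2, -0.6, -0.6]
width: -0.003
grip_force: 0.0
```

```bash
cat >> h.py <<'E'
def bar():
    s=read_state();print(s['tcp_pos'].round(4),s['width'],s['ft_force'].round(1))
    for n,bx in(('side',[180,140,330,300]),('top',[230,140,340,240])):
        c,W,H=cloud(n)
        b=box(n,bx)&(col(H,0,6,130)|col(H,172,180,130))&(W[...,0]>.615)&(W[...,0]<.64)&(W[...,2]>.03);B=W[b]
        print(n,len(B),np.polyfit(B[:,1],B[:,2],1) if len(B)>5 else 0,np.percentile(B,[3,97],axis=0).round(4).tolist() if len(B) else 0)
E
python3 -c "from h import *;bar()"
```

```text
[ 0.5976 -0.0379  0.0737] -0.0026949239933605467 [-0.2 -0.6 -0.6]
side 162 [-0.01476397  0.07276916] [[0.6206, -0.0286, 0.0686], [0.6288, 0.1024, 0.0755]]
top 60 [-0.0207535   0.07386761] [[0.6231, 0.0483, 0.0669], [0.6301, 0.1034, 0.076]]
```

{"fn": "carry_out", "kwargs": {
  "increments": [
    [1,[0,0,0.003],0],
    [1,[0,0,0.006],0],
    [1,[0,0,0.007],0],
    [1,[0,0,0.007],0]
  ]
}}

```text
clock: 31.25
tcp_pos: [0.598, -0.038, 0.0717]
tcp_rot: [1.0, 0.007, 0.0, 0.0]
ft_force: [-0.3, 0.0, -0.6]
width: 0.003
grip_force: 0.0
```

{"fn": "carry_out", "kwargs": {
  "increments": [
    [1,[0,0,0.002],0],
    [1,[0,0,0.002],0]
  ]
}}

```text
clock: 31.42
tcp_pos: [0.598, -0.038, 0.071]
tcp_rot: [1.0, 0.007, 0.0, 0.0]
ft_force: [-0.7, -0.4, 0.7]
width: 0.0
grip_force: 0.2
```

{"fn": "carry_out", "kwargs": {
  "increments": [
    [1,[0,0,0.003],0],
    [1,[0,0,0.003],0],
    [1,[0,0,0.003],0]
  ]
}}

```text
clock: 31.67
tcp_pos: [0.5981, -0.038, 0.0708]
tcp_rot: [1.0, 0.007, 0.0, 0.0]
ft_force: [-3.4, 0.0, 6.4]
width: 0.005
grip_force: 3.3
```

```bash
python3 -c "from h import *;bar();trayx()"
```

```text
[ 0.5981 -0.038   0.0708] 0.00499824056180352 [-3.4  0.   6.4]
side 154 [0.00241921 0.07090899] [[0.621, -0.029, 0.068], [0.6288, 0.1028, 0.0734]]
top 60 [-0.04484643  0.07480876] [[0.6231, 0.0483, 0.0675], [0.6301, 0.1021, 0.0753]]
[ 0.5981 -0.038   0.0708] [-3.1  0.1  5.9]
top 43 [[0.6536, -0.1534, 0.0775], [0.6591, 0.0571, 0.0822], [0.6614, 0.1028, 0.0851]]
side 30 [[0.6561, -0.0648, 0.0768], [0.6578, 0.0456, 0.0806], [0.6606, 0.0826, 0.083]]
```

The bar is level and against its stop. I'll retreat: up first, then back.

{"fn": "carry_out", "kwargs": {
  "increments": [
    [1,[0,0,-0.03],0],
    [1,[0,0,-0.1],0],
    [1,[-0.03,0,-0.18],0],
    [1,[-0.08,0,-0.26],0],
    [1,[-0.15,0,-0.34],0],
    [1,[-0.22,0,-0.42],0],
    [1,[-0.3,0,-0.5],0],
    [1,[-0.36,0,-0.5],0],
    [1,[-0.36,0,-0.5],0],
    [1,[-0.36,0,-0.5],0]
  ]
}}

```text
clock: 32.7
tcp_pos: [0.4536, -0.04, 0.2713]
tcp_rot: [1.0, 0.007, 0.002, 0.0]
ft_force: [0.3, -0.6, -1.2]
width: 0.0
grip_force: 0.0
```

```bash
python3 - <<'E'
from h import *
bar(); trayx()
for n in("side","top"):
    print(n,[(l,round(b["score"],2),np.round(b["rect"]).astype(int).tolist()) for l in("can","tin","carton","screwdriver","wrench","jar","tape") for b in boxes_of(l,n)[:1]])
c,W,H=cloud("top"); m=(W[...,0]>.68)&(W[...,1]<-.05)&(W[...,1]>-.13)&(W[...,2]>.165)&(W[...,2]<.195); print("cap",np.median(W[m],0))
print(finish_job())
E
```

```text
[ 0.4536 -0.04    0.2713] 0.00043518360221990324 [ 0.3 -0.6 -1.2]
side 156 [-0.00342025  0.07140416] [[0.6208, -0.0283, 0.0679], [0.6293, 0.1016, 0.0741]]
top 138 [-0.00012403  0.07157365] [[0.623, -0.0319, 0.0669], [0.6311, 0.1005, 0.0758]]
[ 0.4542 -0.04    0.2694] [-0.2 -0.3 -0.8]
top 255 [[0.6535, -0.1479, 0.0746], [0.6582, -0.0353, 0.081], [0.6631, 0.0879, 0.0856]]
side 6 [[0.6579, -0.0271, 0.0789], [0.6588, 0.0443, 0.0809], [0.6595, 0.0676, 0.0825]]
side [('can', 0.58, [247, 129, 272, 188]), ('tin', 0.58, [209, 177, 247, 223]), ('carton', 0.62, [261, 343, 331, 396]), ('screwdriver', 0.76, [392, 168, 435, 220]), ('wrench', 0.73, [379, 252, 416, 323]), ('jar', 0.91, [296, 101, 317, 142]), ('tape', 0.63, [182, 287, 232, 342])]
top [('can', 0.68, [328, 132, 348, 159]), ('tin', 0.82, [279, 127, 303, 155]), ('carton', 0.55, [162, 215, 198, 265]), ('screwdriver', 0.67, [333, 272, 398, 292]), ('wrench', 0.54, [240, 280, 301, 296]), ('jar', 0.65, [398, 146, 426, 176]), ('tape', 0.77, [185, 149, 222, 186])]
cap [ 0.74735282 -0.08759244  0.17910009]
the job is handed in; nothing more can be done
None
```

The job is handed in at about 33 s of the 72 s limit: the can stands upright, cap up, in the tray's empty bay, the tray is fully home and the red bar was then swung down level across its front, and in the last camera check the tin was upright and the bystanders were where they started.

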